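Press the cap mat home in the ratchet capping press

TASK

The white cap mat on the pink tube rack is only half pressed in. Work the press's yellow-handled ratchet lever in short full strokes, letting it right back up each time, because each stroke feeds the platen down only one tooth; stop as soon as you feel the caps go solid and do not force the lever past that, or the tubes are crushed. Then hold the green release tab down until the platen has gone all the way back up and let go, without pushing the platen, rack or caps by hand and without disturbing the burner, dishes, pipette or bottle.

Things in the scene. Friction and masses are not known exactly. Their poses are not given: they have to be found in the camera images.
- press: Grey bench press, fixed. Origin: on the bench under the middle of the rack nest; z up; front (lever side) along its -x, left side +y. Base 165 x 170 x 20 mm; column at the rear (x 55 to 91 mm, up to z 235); head between two cheeks (y -22 to 22, x -30 to 91, z 160 to 248 mm); the ram's top stands at z 255 mm when up.
- lever (a joint): Lever angle (rad) about its level axle at x 30, z 225 mm of the press: 0 = right up at rest (0.12 above level), grows as it is pushed down, 0.292 = its lower stop, where more push does no harm. A spring lifts it again. Only a stroke to the lower stop and right back to 0 feeds one tooth (7 mm of platen), then held by a pawl. 3 to 5 strokes are needed; they differ from case to case.
- lever_grip (a point): Top middle of the lever's yellow paddle (85 x 28 mm, 18 thick); at rest at x -163, y 0, z 257 mm of the press; drops 56 mm in all, arc radius 195 mm. Push it from above with shut fingers: 2 to 9 N while the platen comes down free, 9 to 12 N while caps go in; then it goes firm (2 N more per mm) 10 to 18 mm above its lowest. Above about 25 N tubes are crushed.
- release_tab (a point): Top middle of the green release tab, 30 x 30 x 6 mm, on a dark arm beside the left cheek; at rest at x -85, y 48, z 231 mm of the press. Pushed down (3 to 7 N, 24 mm to its stop) it lifts the holding pawl; if the lever is right up, the platen then rises by spring within 0.5 s. It springs back when let go.
- ram: Toothed ram with aluminium platen (90 x 132 mm, blue facing below) and two guide rods. Origin: middle of the platen's underside, 102 mm over the bench when fully up; it starts there, or one or two teeth (6 or 13 mm) lower. 31 mm down, the caps are home.
- rack: Pink tube rack, 85 x 127 x 46 mm, loose in the nest of the press between 8 mm high rails (2 mm play). Origin: middle of its underside, 20 mm above the work surface; axes about those of the press.
- mat: White cap mat with 24 caps, 80 x 118 x 5 mm, on top of the rack. Origin: middle of its underside. It starts 49 to 52 mm above the rack's origin and lies flat on the rack at 46 mm when fully home. It goes down stiffly and stays where it is left.
- burner: Bystander: gas burner, unlit, copper tube on a dark foot of 80 mm diameter, 152 mm tall. Origin under its foot.
- dishes: Bystander: stack of three clear culture dishes with pale agar, 90 mm diameter, 47 mm tall, on the bench beside the front of the press. Origin under the stack.
- pipette: Bystander: white hand pipette lying flat, about 245 mm long, 26 mm tall. Origin under its middle; its tip points along its +x.
- media: Bystander: amber bottle with blue cap, 66 mm diameter, 140 mm tall. Origin under its foot.

How it is judged:
On the way:
1. the cap mat is pressed fully home on the rack (z of mat in the frame of rack below 0.0472 m), for 0.1 s.
At the end, for the whole second after the job is handed in: The cap mat lies home on the rack (gap under 1.5 mm), the platen is back up (underside at least 98.5 mm over the bench), the lever is right up (under 0.04 rad), and the rack still stands level in its nest (within 6 mm) (z of mat in the frame of rack below 0.0475 m and z of ram in the frame of press above 0.0985 m and value of joint lever below 0.04 rad and horizontal distance between rack and press below 0.006 m and angle between rack's own z axis and vertical below 0.05 rad); the robot touches nothing.
It fails at once if the tubes are crushed: the platen bears on the cap mat with more than 65 N (contact force between ram and mat above 65 N).
It fails at once if the robot pushes the platen, ram, rack or cap mat itself (contact force between any of the fingers, the arm and ram above 1 N or contact force between any of the fingers, the arm and rack above 1 N or contact force between any of the fingers, the arm and mat above 1 N).
It fails at once if a bystander is shifted by more than 30 mm (distance of any of burner, dishes, pipette, media from where it was at the start of the episode above 0.03 m).
It also fails if it takes over 51 s, if anything falls off the work surface, if the arm or the gripper's body presses on something with over 40 N, if the wrist force passes 120 N, or if a joint passes its speed limit or range.

ROBOT

A 7-joint arm with a two-finger parallel gripper is mounted at the origin on the work surface. World frame = base frame: x ahead of the robot, y to its left, z up, the work surface at z = 0. Lengths are in m, angles in rad, forces in N, time in s.
With the tool pointing down it reaches from about 0.425 to 0.875 m from the base axis. Payload 4.7 kg.
Tool frame: the origin (TCP) lies at the very end of the fingers, on their centre line; the grasp point (between the pads) lies 19 mm behind it; x points along the fingers, z is the direction in which the jaws open and shut, and the axes are right-handed (so a half turn about x gives the same grasp; the last joint's range is limited). The gripper opens to 87 mm and grips with 3 to 60 N. Pads are 19 mm wide; open, the fingers measure 117 mm over their backs; the gripper's body (75 mm by 190 mm) begins 51 mm behind the grasp point.
Start: joints at [-1.302, 0.321, -0.07, 1.45, 0.023, 1.371, -0.057], TCP at [0.164, 0.629, 0.223] pointing down, gripper open.
Joint ranges: [-2.86, 2.86], [-0.3, 2.09], [-1.38, 1.24], [0.06, 2.45], [-1.56, 4.7], [0.09, 2.05], [-2.69, 2.69]. Speed limits (rad/s): [2.57, 2.57, 3.14, 3.14, 3.14, 3.14, 3.14].

INTERFACE

Orientations are given as a rotation vector (axis times angle).
In Python, from bench import * gives the robot as it stands.
- The arm moves only by the shell command python3 -m handwheel 'ROWS' [OPENING] [FORCE]. ROWS is JSON, a list of rows, each an object with "xyz": the shift along the world's x, y, z in cm, a list of three; "angular": the turn, a rotation vector about the world's x, y, z in degrees, a list of three. A call has 1 to 5 rows; each row shifts and turns the pose as measured when the row begins; what a row does not reach is not made up. A row lasts 1/12 s, in which the tool goes at most 41.7 mm and 7.16 degrees, less where a joint would pass 70% of its speed; a pose out of reach is approached as far as the arm can. A call with a gripper value outside its range is refused whole. OPENING is the finger opening in cm, from 0 to 8.7, set as the call begins (- or left out, the last holds). The fingers move at their own pace and stop on an object; FORCE is the grip in N (left out, the last holds). Time passes only in rows, so rows that do not move let the fingers close. It gives the time, the measured TCP pose, the force and the opening at its end, in the units of the state.
- get_state(): the state, without advancing time (a new reading comes with each control period).
- get_image(name): name is "scene" or "top" or "wrist"; returns a dict with "pixels" (384x512x3 uint8, blue, green, red), "K" (3x3 intrinsics, pixels), "cam_to_world" (4x4, takes a point from camera to world coordinates). Camera axes: x right, y down, z forward; pixel columns grow to the right and rows downward; lengths in m; the calibration is good to about 2 mm. A picture is of the moment at which its call begins. There is no depth.
- close_job(): hands the job in, once; it reports no verdict.
The state is a dict: "time": time; "joint_positions": joint angles; "qd": joint speeds; "joint_torque": joint torques, N m; "position": TCP position; "tool_rot": TCP orientation; "ft_force": force on the tool from outside, world axes, zero at the start; "torque": the same for the moment, N m; "grip_width": opening from 0.0 (shut) to 1.0 (fully open).
Only numpy, scipy, OpenCV 4.12 (cv2) and the standard library are available. Lean on these libraries where they do the work, as an engineer would, in place of code of your own. Each camera call takes 0.05 s, during which the arm holds its last target.

## Working session

There is one attempt and no reset: what is moved stays moved. The work goes in short steps, Python scripts to look and compute and a shell command to move; the robot and the scene stay as the last step left them, time stands still between calls to the robot, and variables do not carry over. Pictures are saved under pics/ and viewed, and the job is handed in when it is done.

```bash
mkdir -p pics; ls; python3 - <<'E'
from bench import *
import cv2
for n in ("scene","top"):
    i=get_image(n); cv2.imwrite(f"pics/{n}0.png",i["pixels"]); print(n,i["K"],i["cam_to_world"])
print(get_state())
E
```

```text
pics
scene [[441.79983109   0.         253.75633807]
 [  0.         441.79983109 189.22862902]
 [  0.           0.           1.        ]] [[ 0.61224513  0.59853918 -0.51663018  1.18250644]
 [ 0.79065949 -0.4665      0.39652909 -0.5242397 ]
 [-0.00366978 -0.65125156 -0.75885304  1.14566934]
 [ 0.          0.          0.          1.        ]]
top [[369.77644199   0.         257.95731032]
 [  0.         369.77644199 194.27154609]
 [  0.           0.           1.        ]] [[-0.02028719 -0.99850472  0.05076178  0.49705481]
 [-0.99960133  0.01925991 -0.02064536 -0.01566072]
 [ 0.01963682 -0.05116038 -0.99849738  1.13086049]
 [ 0.          0.          0.          1.        ]]
{'time': 0.1, 'joint_positions': array([-1.30191839,  0.32173045, -0.07011398,  1.45155187,  0.02263335,
        1.37077211, -0.05692622]), 'qd': array([ 0.00043601, -0.00367357, -0.00015566, -0.00322732, -0.00067399,
        0.00098972, -0.00164213]), 'joint_torque': array([-4.61780553e-05, -4.92569411e+01, -4.05704845e-01, -3.13398778e+01,
       -6.41728216e-02,  3.94689047e-02,  8.47664910e-05]), 'position': array([0.16373804, 0.62853786, 0.22158364]), 'tool_rot': array([-1.02063287,  1.32028342,  1.01877725]), 'ft_force': array([-1.04991159,  0.26436104,  0.67639004]), 'torque': array([-0.01053888,  0.02965243, -0.00448309]), 'grip_width': 1.0000382735581068}
```

View pics/scene0.png

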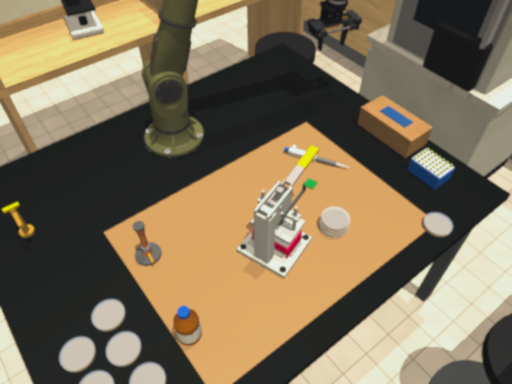

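View pics/top0.png

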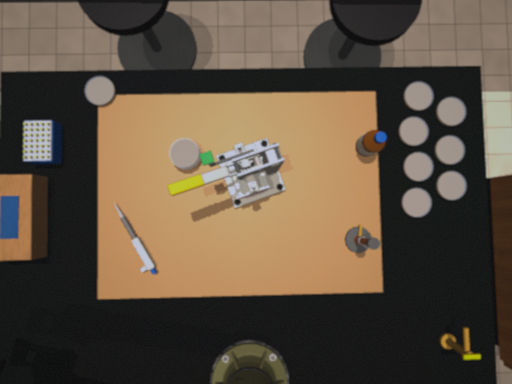

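```bash
python3 - <<'E'
import cv2
a=cv2.imread("pics/top0.png")[125:225,150:300]; cv2.imwrite("pics/topz.png",cv2.resize(a,None,fx=5.3,fy=5.3,interpolation=cv2.INTER_CUBIC))
a=cv2.imread("pics/scene0.png")[140:280,230:360]; cv2.imwrite("pics/scz.png",cv2.resize(a,None,fx=4.2,fy=4.2,interpolation=cv2.INTER_CUBIC))
E
```

```text
(no output)
```

View pics/topz.png

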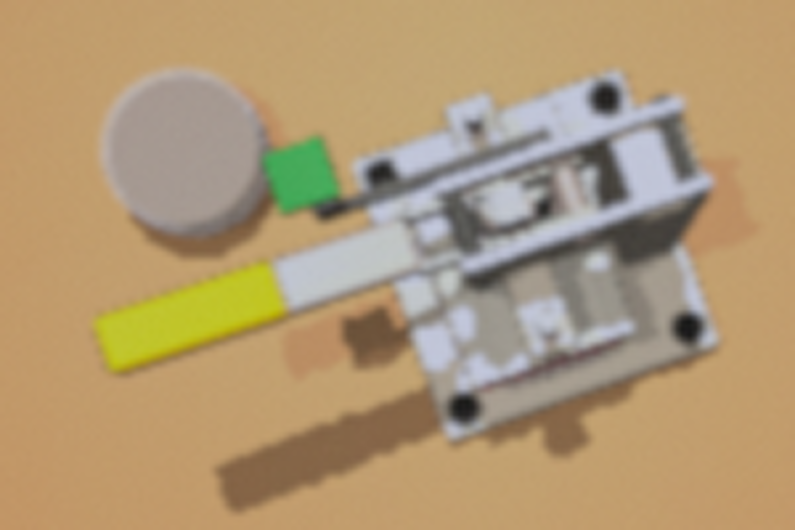

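View pics/scz.png

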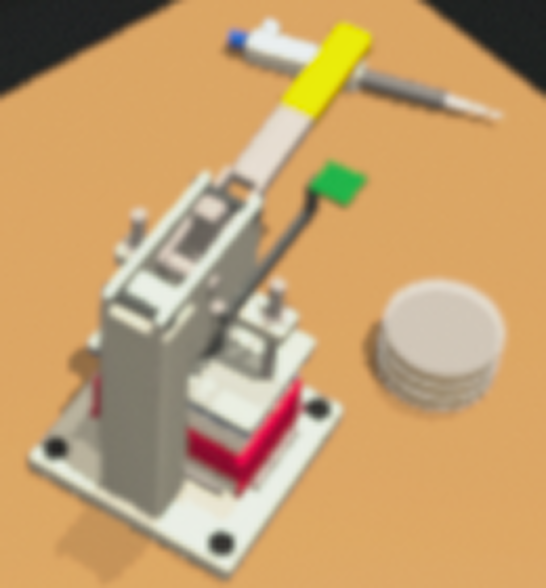

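```bash
cat > h.py <<'E'
import numpy as np, cv2
from bench import *
def ray(im,uv,z):
    K=im["K"];T=im["cam_to_world"]
    d=T[:3,:3]@np.linalg.inv(K)@np.array([uv[0],uv[1],1.]); o=T[:3,3]
    return o+d*(z-o[2])/d[2]
def proj(im,p):
    T=im["cam_to_world"]; c=T[:3,:3].T@(np.array(p)-T[:3,3]); q=im["K"]@c; return q[:2]/q[2]
def blob(im,col):
    h=cv2.cvtColor(im["pixels"],cv2.COLOR_BGR2HSV)
    lo,hi={"y":((26,150,120),(34,255,255)),"g":((50,120,60),(85,255,255))}[col]
    m=cv2.inRange(h,lo,hi); n,l,s,c=cv2.connectedComponentsWithStats(m)
    k=1+np.argsort(-s[1:,4])[:3]
    return [(c[i],s[i]) for i in k]
E
python3 - <<'E'
from h import *
from scipy.optimize import least_squares
t=get_image("top"); s=get_image("scene")
obs=[]
for n,im in(("t",t),("s",s)):
    for c in "yg":
        for b in blob(im,c): print(n,c,b)
        obs.append((im,c,blob(im,c)[0][0]))
# base corners of top face (top view) 
cor=[((358,162),-1,1),((622,72),1,1),((716,346),1,-1),((452,438),-1,-1)]
def W(p,P): 
    x,y,a=p[:3]; R=np.array([[np.cos(a),-np.sin(a)],[np.sin(a),np.cos(a)]]); q=R@np.array(P[:2])+[x,y]; return [*q,P[2]]
def f(p):
    r=[]
    for im,c,uv in obs: r+=list((proj(im,W(p,(-.163,0,.250) if c=="y" else (-.085,.048,.229)))-uv)*2)
    for uv,i,j in cor:
        u=np.array(uv)/5.3+[150,125]-.4
        r+=list(proj(t,W(p,(p[3]+i*.0825,j*.085,.02)))-u)
    return r
x0=ray(t,(250,170),.1)
b=least_squares(f,[x0[0],x0[1],-1.3,0]); print(b.x,np.round(b.fun,1))
for P in [(-.163,0,.257),(-.085,.048,.231),(0,0,.02)]: print(np.round(W(b.x,P),4))
# dishes
d=ray(t,np.array((187,150))/5.3+[150,125],.047);print("dish",d)
E
```

```text
t y (array([184.99204244, 184.23342175]), array([168, 174,  36,  21, 377], dtype=int32))
t y (array([471.76470588, 356.24705882]), array([464, 354,  17,   6,  85], dtype=int32))
t g (array([206.17117117, 157.79279279]), array([200, 152,  13,  12, 111], dtype=int32))
s y (array([307.48598131, 156.22897196]), array([297, 146,  21,  22, 214], dtype=int32))
s y (array([ 10.05063291, 206.34177215]), array([  2, 202,  17,  10,  79], dtype=int32))
s g (array([309.73333333, 183.09333333]), array([304, 179,  13,   9,  75], dtype=int32))
[ 0.61899837 -0.01001835 -1.24256627  0.00859648] [-4.2  2.3  3.9 -1.9  0.8 -2.1 -1.9  2.  -1.7 -0.5 -0.2 -1.8  1.4 -0.9
 -0.4  0.4]
[0.5665 0.1443 0.257 ]
[0.637  0.0859 0.231 ]
[ 0.619 -0.01   0.02 ]
dish [0.67689818 0.1732076  0.047     ]
```

```bash
python3 - <<'E'
from h import *
from scipy.optimize import least_squares
t=get_image("top"); s=get_image("scene")
P=[]
for c in "yg":
    o=[(im,blob(im,c)[0][0]) for im in (t,s)]
    r=least_squares(lambda p:np.concatenate([proj(im,p)-u for im,u in o]),[.6,.1,.25])
    print(c,r.x,r.fun); P.append(r.x)
print(np.linalg.norm((P[0]-P[1])[:2]))
def z(im,n,box):
    x,y,w,h=box; a=im["pixels"][y:y+h,x:x+w]; cv2.imwrite(n,cv2.resize(a,None,fx=12,fy=12,interpolation=cv2.INTER_NEAREST))
z(t,"pics/a.png",(162,145,64,50)); 
E
```

```text
y [0.5693011  0.13921095 0.25146662] [-0.16678189 -0.12032481 -0.24569719  0.03555685]
g [0.63516291 0.090901   0.22800103] [-0.08840548 -0.06375742 -0.12269175  0.01736771]
0.0816800409831361
```

View pics/a.png

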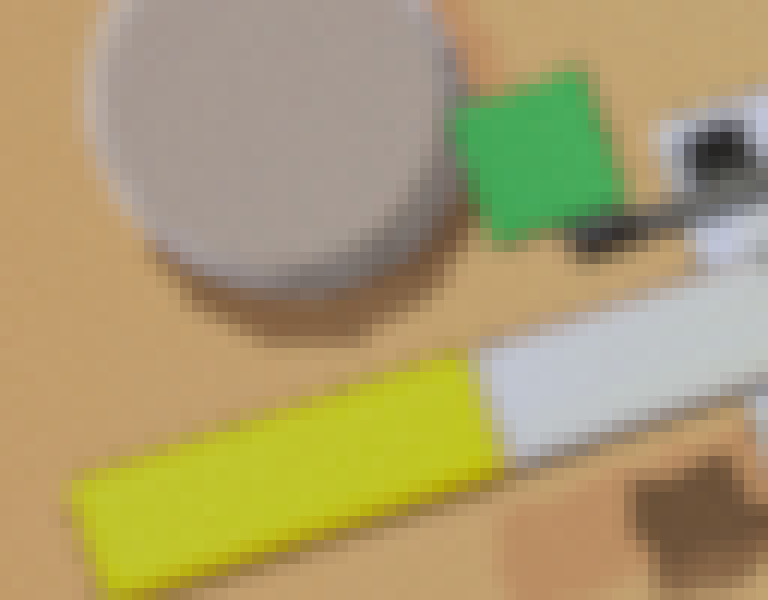

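```bash
python3 - <<'E'
from h import *
from scipy.spatial.transform import Rotation as R
s=get_state(); M=R.from_rotvec(s["tool_rot"]).as_matrix(); print(M.round(3), s["position"])
print((np.array([.567,.141,.30])-s["position"])*100)
E
python3 -m handwheel '[{"xyz":[0,-3,3],"angular":[0,0,0]},{"xyz":[1,-3.5,2],"angular":[0,0,0]}]' 0 20
```

```text
[[-0.    -0.968  0.252]
 [-0.001  0.252  0.968]
 [-1.    -0.    -0.001]] [0.16380586 0.62885568 0.22220982]
[ 40.31941384 -48.78556757   7.77901843]
time: 0.47
position: [0.169, 0.5651, 0.2628]
tool_rot: [-1.032, 1.33, 1.022]
ft_force: [-0.6, 0.4, 2.2]
grip_width: 0.923
```

```bash
A='{"xyz":[2.8,-2.9,0.3],"angular":[0,0,0]}'; python3 -m handwheel '[{"xyz":[2.8,-2.9,0.6],"angular":[0,0,0]},{"xyz":[2.8,-2.9,0.6],"angular":[0,0,0]},{"xyz":[2.8,-2.9,0.6],"angular":[0,0,0]},{"xyz":[2.8,-2.9,0.6],"angular":[0,0,0]},{"xyz":[2.8,-2.9,0.6],"angular":[0,0,0]}]'; python3 -m handwheel '[{"xyz":[2.8,-2.9,0.6],"angular":[0,0,0]},{"xyz":[2.8,-2.9,0.6],"angular":[0,0,0]},{"xyz":[2.8,-2.9,0.3],"angular":[0,0,0]},{"xyz":[2.8,-2.9,0.3],"angular":[0,0,0]},{"xyz":[2.8,-2.9,0],"angular":[0,0,0]}]'
```

```text
time: 0.88
position: [0.3053, 0.4162, 0.2969]
tool_rot: [-1.039, 1.322, 1.037]
ft_force: [0.5, 1.3, 0.9]
grip_width: 0.553
time: 1.3
position: [0.448, 0.266, 0.3185]
tool_rot: [-1.037, 1.314, 1.038]
ft_force: [0.6, 1.3, 0.3]
grip_width: 0.176
```

```bash
python3 -m handwheel '[{"xyz":[2.9,-3.0,0],"angular":[0,0,0]},{"xyz":[2.9,-3.0,0],"angular":[0,0,0]},{"xyz":[2.9,-3.0,0],"angular":[0,0,0]},{"xyz":[2.4,-2.6,0],"angular":[0,0,0]},{"xyz":[0.6,-0.6,0],"angular":[0,0,0]}]'
```

```text
time: 1.72
position: [0.5686, 0.1338, 0.3204]
tool_rot: [-1.033, 1.314, 1.027]
ft_force: [0.2, -0.1, 0.7]
grip_width: 0.005
```

```bash
python3 - <<'E'
from h import *
for n in ("wrist","scene"):
    i=get_image(n); p=i["pixels"]
    if n=="scene": p=cv2.resize(p[60:300,180:380],None,fx=2.5,fy=2.5)
    cv2.imwrite(f"pics/{n}1.png",p)
    print(n,proj(i,[.5693,.1392,.257]),proj(i,get_state()["position"]))
print(get_state()["position"],get_state()["ft_force"])
E
```

```text
wrist [261.28888324 206.16376352] [254.47389311 245.40559915]
scene [307.43250477 154.7878234 ] [308.37706902 138.12034833]
[0.56676121 0.13745156 0.32017081] [-0.86456069  0.1773298   0.26252459]
```

View pics/wrist1.png

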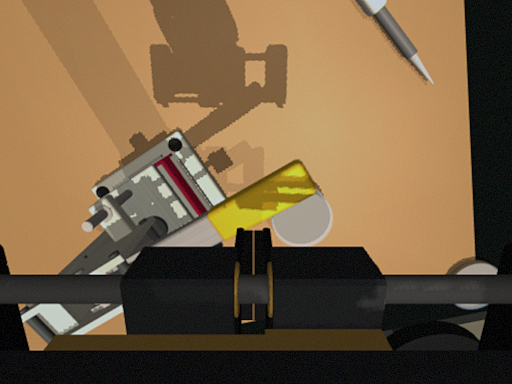

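View pics/scene1.png

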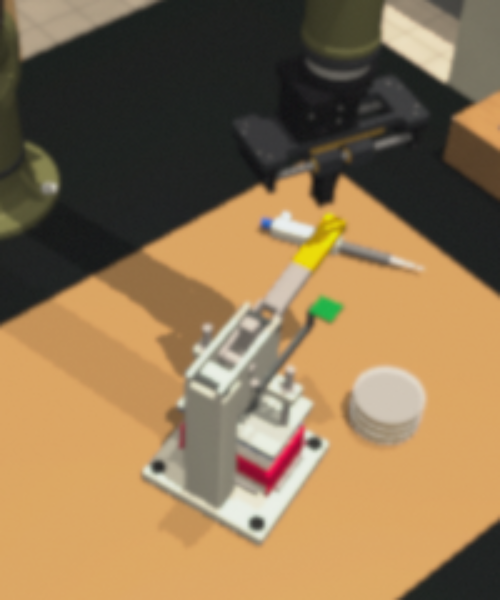

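```bash
python3 -m handwheel '[{"xyz":[0.2,0.1,-2.5],"angular":[0,0,0]},{"xyz":[0,0,-2],"angular":[0,0,0]},{"xyz":[0,0,-1],"angular":[0,0,0]},{"xyz":[0,0,-0.5],"angular":[0,0,0]}]'; python3 -m handwheel '[{"xyz":[0,0,-0.6],"angular":[0,0,0]},{"xyz":[0,0,-0.6],"angular":[0,0,0]}]'
```

```text
time: 2.15
position: [0.5672, 0.1447, 0.2603]
tool_rot: [-1.034, 1.305, 1.038]
ft_force: [0.3, 0.5, 1.1]
grip_width: 0.006
time: 2.32
position: [0.5665, 0.1468, 0.2488]
tool_rot: [-1.037, 1.303, 1.04]
ft_force: [0.1, -1.3, 2.0]
grip_width: 0.005
```

```bash
python3 -m handwheel '[{"xyz":[0.1,-0.4,-1],"angular":[0,0,0]},{"xyz":[0,0,-0.8],"angular":[0,0,0]}]'; python3 -m handwheel '[{"xyz":[0,0,-0.6],"angular":[0,0,0]}]';python3 -m handwheel '[{"xyz":[0,0,-0.4],"angular":[0,0,0]}]'
```

```text
time: 2.48
position: [0.5679, 0.145, 0.232]
tool_rot: [-1.038, 1.297, 1.042]
ft_force: [-0.9, -2.3, 3.4]
grip_width: 0.007
time: 2.57
position: [0.5679, 0.1451, 0.226]
tool_rot: [-1.038, 1.296, 1.042]
ft_force: [-1.8, 0.8, 5.9]
grip_width: 0.006
time: 2.65
position: [0.5679, 0.1452, 0.2221]
tool_rot: [-1.037, 1.296, 1.042]
ft_force: [-2.7, -0.8, 7.4]
grip_width: 0.005
```

```bash
python3 -m handwheel '[{"xyz":[0,0,-0.4],"angular":[0,0,0]}]'
```

```text
time: 2.73
position: [0.568, 0.1451, 0.2187]
tool_rot: [-1.037, 1.295, 1.042]
ft_force: [-3.3, -0.9, 7.6]
grip_width: 0.005
```

```bash
python3 -m handwheel '[{"xyz":[0,0,-0.3],"angular":[0,0,0]}]'
```

```text
time: 2.82
position: [0.568, 0.145, 0.2162]
tool_rot: [-1.037, 1.295, 1.042]
ft_force: [-2.9, -0.1, 7.9]
grip_width: 0.007
```

```bash
python3 -m handwheel '[{"xyz":[0,0,-0.3],"angular":[0,0,0]}]'
```

```text
time: 2.9
position: [0.568, 0.1449, 0.214]
tool_rot: [-1.036, 1.294, 1.042]
ft_force: [-2.4, -0.8, 7.3]
grip_width: 0.004
```

```bash
python3 -m handwheel '[{"xyz":[0,0,-0.3],"angular":[0,0,0]}]'
```

```text
time: 2.98
position: [0.5681, 0.1447, 0.2118]
tool_rot: [-1.036, 1.294, 1.041]
ft_force: [-3.8, 0.5, 8.5]
grip_width: 0.003
```

```bash
python3 -m handwheel '[{"xyz":[0,0,-0.5],"angular":[0,0,0]}]'
```

```text
time: 3.07
position: [0.5682, 0.1444, 0.2079]
tool_rot: [-1.035, 1.293, 1.041]
ft_force: [-2.5, -1.8, 7.1]
grip_width: 0.002
```

```bash
python3 -m handwheel '[{"xyz":[0,0,-0.5],"angular":[0,0,0]}]'
```

```text
time: 3.15
position: [0.5684, 0.144, 0.2037]
tool_rot: [-1.035, 1.293, 1.04]
ft_force: [-2.6, -1.3, 9.1]
grip_width: 0.005
```

```bash
python3 -m handwheel '[{"xyz":[0,0,-0.5],"angular":[0,0,0]}]'
```

```text
time: 3.23
position: [0.5686, 0.1439, 0.2024]
tool_rot: [-1.034, 1.291, 1.04]
ft_force: [-14.1, -3.3, 40.8]
grip_width: 0.004
```

```bash
python3 -m handwheel '[{"xyz":[0,0,1],"angular":[0,0,0]},{"xyz":[0,0,2],"angular":[0,0,0]},{"xyz":[0,-0.3,2],"angular":[0,0,0]},{"xyz":[0,-0.1,1.5],"angular":[0,0,0]},{"xyz":[0,0,0],"angular":[0,0,0]}]'; python3 - <<'E'
from h import *
i=get_image("scene")
print([b[0] for b in blob(i,"y")][:1]); cv2.imwrite("pics/s2.png",cv2.resize(i["pixels"][60:300,180:380],None,fx=2.5,fy=2.5))
E
```

```text
time: 3.65
position: [0.5701, 0.1415, 0.2715]
tool_rot: [-1.033, 1.283, 1.039]
ft_force: [0.9, 0.0, 0.7]
grip_width: 0.004
[array([ 10.05063291, 206.34177215])]
```

View pics/s2.png

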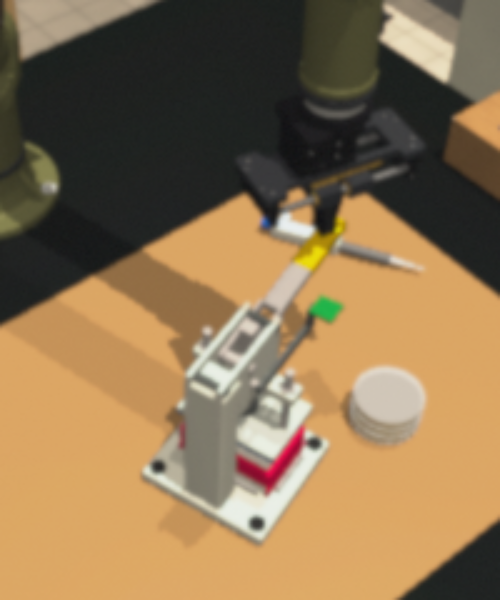

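```bash
python3 -m handwheel '[{"xyz":[0,0,-1.7],"angular":[0,0,0]},{"xyz":[0,0,-1.3],"angular":[0,0,0]},{"xyz":[0,0,-1],"angular":[0,0,0]},{"xyz":[0,0,-0.5],"angular":[0,0,0]}]'
```

```text
time: 4.03
position: [0.5707, 0.143, 0.2227]
tool_rot: [-1.032, 1.279, 1.04]
ft_force: [-0.1, 0.3, 7.5]
grip_width: 0.004
```

```bash
python3 -m handwheel '[{"xyz":[0,0,-0.3],"angular":[0,0,0]}]'
```

```text
time: 4.12
position: [0.5707, 0.143, 0.219]
tool_rot: [-1.032, 1.279, 1.04]
ft_force: [-1.2, -0.6, 7.9]
grip_width: 0.004
```

```bash
python3 -m handwheel '[{"xyz":[0,0,-0.3],"angular":[0,0,0]}]'
```

```text
time: 4.2
position: [0.5708, 0.1428, 0.2158]
tool_rot: [-1.032, 1.279, 1.04]
ft_force: [-2.5, -1.2, 8.4]
grip_width: -0.0
```

```bash
python3 -m handwheel '[{"xyz":[0,0,-0.3],"angular":[0,0,0]}]'
```

```text
time: 4.28
position: [0.5709, 0.1426, 0.2129]
tool_rot: [-1.033, 1.279, 1.039]
ft_force: [-2.8, -0.2, 8.7]
grip_width: 0.007
```

```bash
python3 -m handwheel '[{"xyz":[0,0,-0.3],"angular":[0,0,0]}]'
```

```text
time: 4.37
position: [0.5709, 0.1425, 0.21]
tool_rot: [-1.033, 1.279, 1.039]
ft_force: [-1.4, -0.2, 7.0]
grip_width: 0.004
```

```bash
python3 -m handwheel '[{"xyz":[0,0,-0.3],"angular":[0,0,0]}]'
```

```text
time: 4.45
position: [0.571, 0.1422, 0.207]
tool_rot: [-1.033, 1.279, 1.039]
ft_force: [-0.8, 0.1, 6.7]
grip_width: 0.009
```

```bash
python3 -m handwheel '[{"xyz":[0,0,-0.3],"angular":[0,0,0]}]'
```

```text
time: 4.53
position: [0.5711, 0.1419, 0.2041]
tool_rot: [-1.033, 1.279, 1.038]
ft_force: [-1.4, -0.6, 9.3]
grip_width: 0.005
```

```bash
python3 -m handwheel '[{"xyz":[0,0,-0.3],"angular":[0,0,0]}]'
```

```text
time: 4.62
position: [0.5713, 0.1418, 0.2031]
tool_rot: [-1.033, 1.278, 1.038]
ft_force: [-9.5, -1.7, 29.3]
grip_width: 0.005
```

```bash
python3 -m handwheel '[{"xyz":[0,0,1],"angular":[0,0,0]},{"xyz":[0,0,2],"angular":[0,0,0]},{"xyz":[-0.2,0.1,2],"angular":[0,0,0]},{"xyz":[0,0,1.4],"angular":[0,0,0]},{"xyz":[0,0,0],"angular":[0,0,0]}]'
```

```text
time: 5.03
position: [0.5692, 0.1421, 0.2661]
tool_rot: [-1.033, 1.281, 1.037]
ft_force: [0.1, 0.9, 1.1]
grip_width: 0.007
```

```bash
python3 -m handwheel '[{"xyz":[0,0,-1.7],"angular":[0,0,0]},{"xyz":[0,0,-1.3],"angular":[0,0,0]},{"xyz":[0,0,-1],"angular":[0,0,0]},{"xyz":[0,0,-0.5],"angular":[0,0,0]}]'
```

```text
time: 5.37
position: [0.5704, 0.1435, 0.219]
tool_rot: [-1.033, 1.275, 1.036]
ft_force: [-0.3, -1.1, 9.0]
grip_width: 0.002
```

```bash
python3 -m handwheel '[{"xyz":[0,0,-0.3],"angular":[0,0,0]}]'
```

```text
time: 5.45
position: [0.5705, 0.1433, 0.215]
tool_rot: [-1.033, 1.275, 1.036]
ft_force: [-1.4, -0.3, 8.4]
grip_width: 0.005
```

```bash
python3 -m handwheel '[{"xyz":[0,0,-0.3],"angular":[0,0,0]}]'
```

```text
time: 5.53
position: [0.5706, 0.1431, 0.2116]
tool_rot: [-1.034, 1.275, 1.036]
ft_force: [-2.0, -0.8, 8.3]
grip_width: 0.005
```

```bash
python3 -m handwheel '[{"xyz":[0,0,-0.3],"angular":[0,0,0]}]'
```

```text
time: 5.62
position: [0.5707, 0.1429, 0.2081]
tool_rot: [-1.034, 1.275, 1.035]
ft_force: [-0.5, -0.6, 7.1]
grip_width: 0.001
```

```bash
python3 -m handwheel '[{"xyz":[0,0,-0.3],"angular":[0,0,0]}]'
```

```text
time: 5.7
position: [0.5708, 0.1425, 0.2046]
tool_rot: [-1.034, 1.275, 1.035]
ft_force: [-1.2, -0.9, 8.8]
grip_width: 0.004
```

```bash
python3 -m handwheel '[{"xyz":[0,0,-0.3],"angular":[0,0,0]}]'
```

```text
time: 5.78
position: [0.5711, 0.1424, 0.203]
tool_rot: [-1.034, 1.274, 1.034]
ft_force: [-10.9, -0.6, 31.4]
grip_width: 0.005
```

```bash
python3 -m handwheel '[{"xyz":[0,0,-0.2],"angular":[0,0,0]}]'
```

```text
time: 5.87
position: [0.571, 0.1424, 0.2032]
tool_rot: [-1.033, 1.273, 1.035]
ft_force: [-7.3, -0.3, 22.1]
grip_width: 0.003
```

```bash
python3 -m handwheel '[{"xyz":[0,0,1],"angular":[0,0,0]},{"xyz":[0,0,2],"angular":[0,0,0]},{"xyz":[-0.2,0,2],"angular":[0,0,0]},{"xyz":[0,0,1.5],"angular":[0,0,0]},{"xyz":[0,0,0],"angular":[0,0,0]}]';  python3 - <<'E'
from h import *
i=get_image("scene")
cv2.imwrite("pics/s3.png",cv2.resize(i["pixels"][140:290,220:370],None,fx=4,fy=4,interpolation=cv2.INTER_CUBIC))
E
```

```text
time: 6.28
position: [0.5685, 0.1417, 0.2652]
tool_rot: [-1.034, 1.277, 1.034]
ft_force: [0.5, -0.1, -0.9]
grip_width: 0.004
```

View pics/s3.png

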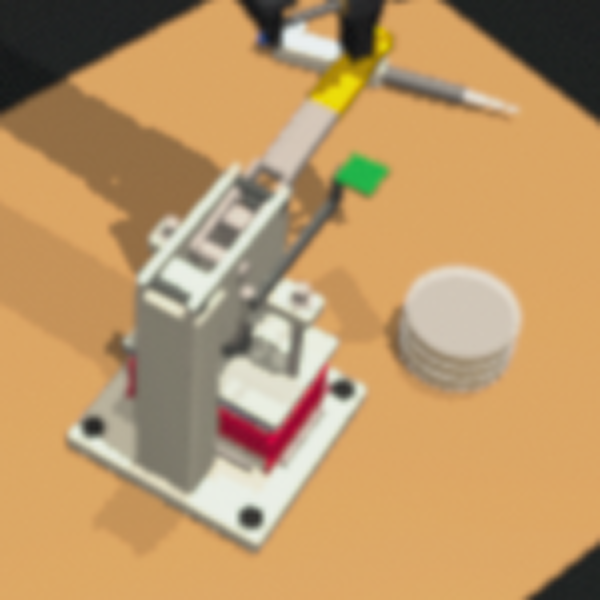

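```bash
python3 -m handwheel '[{"xyz":[0,0,-1.6],"angular":[0,0,0]},{"xyz":[0,0,-1.1],"angular":[0,0,0]},{"xyz":[0,0,-0.7],"angular":[0,0,0]},{"xyz":[0,0,-0.4],"angular":[0,0,0]}]'
```

```text
time: 6.67
position: [0.568, 0.1427, 0.2207]
tool_rot: [-1.034, 1.277, 1.036]
ft_force: [0.3, 0.2, 8.1]
grip_width: 0.007
```

```bash
python3 -m handwheel '[{"xyz":[0,0,-0.3],"angular":[0,0,0]}]'
```

```text
time: 6.75
position: [0.5681, 0.1425, 0.2169]
tool_rot: [-1.034, 1.278, 1.036]
ft_force: [-0.6, 0.5, 8.3]
grip_width: 0.011
```

```bash
python3 -m handwheel '[{"xyz":[0,0,-0.3],"angular":[0,0,0]}]'
```

```text
time: 6.83
position: [0.5682, 0.1423, 0.2138]
tool_rot: [-1.034, 1.278, 1.036]
ft_force: [-2.3, 0.4, 12.8]
grip_width: 0.003
```

```bash
python3 -m handwheel '[{"xyz":[0,0,-0.2],"angular":[0,0,0]}]'
```

```text
time: 6.92
position: [0.5682, 0.1423, 0.2119]
tool_rot: [-1.034, 1.277, 1.036]
ft_force: [-2.1, 0.6, 13.5]
grip_width: 0.002
```

```bash
python3 -m handwheel '[{"xyz":[0,0,-0.2],"angular":[0,0,0]}]'
```

```text
time: 7.0
position: [0.5683, 0.1422, 0.2104]
tool_rot: [-1.034, 1.277, 1.035]
ft_force: [-1.9, 0.1, 11.2]
grip_width: 0.003
```

```bash
python3 -m handwheel '[{"xyz":[0,0,-0.15],"angular":[0,0,0]}]'
```

```text
time: 7.08
position: [0.5683, 0.1421, 0.2094]
tool_rot: [-1.034, 1.277, 1.035]
ft_force: [-2.3, -0.6, 12.2]
grip_width: 0.008
```

```bash
python3 -m handwheel '[{"xyz":[0,0,-0.2],"angular":[0,0,0]}]'
```

```text
time: 7.17
position: [0.5684, 0.142, 0.2082]
tool_rot: [-1.034, 1.276, 1.035]
ft_force: [-2.5, -0.8, 11.4]
grip_width: 0.005
```

```bash
python3 -m handwheel '[{"xyz":[0,0,-0.2],"angular":[0,0,0]}]'
```

```text
time: 7.25
position: [0.5684, 0.1418, 0.2066]
tool_rot: [-1.034, 1.276, 1.035]
ft_force: [-1.6, 0.8, 10.5]
grip_width: 0.002
```

```bash
python3 -m handwheel '[{"xyz":[0,0,-0.2],"angular":[0,0,0]}]'
```

```text
time: 7.33
position: [0.5684, 0.1417, 0.2051]
tool_rot: [-1.034, 1.276, 1.035]
ft_force: [-2.9, -0.4, 10.8]
grip_width: 0.005
```

```bash
python3 -m handwheel '[{"xyz":[0,0,-0.2],"angular":[0,0,0]}]'
```

```text
time: 7.42
position: [0.5685, 0.1415, 0.2037]
tool_rot: [-1.034, 1.275, 1.035]
ft_force: [-2.7, -0.5, 12.4]
grip_width: 0.007
```

```bash
python3 -m handwheel '[{"xyz":[0,0,-0.2],"angular":[0,0,0]}]'
```

```text
time: 7.5
position: [0.5686, 0.1415, 0.2032]
tool_rot: [-1.034, 1.274, 1.035]
ft_force: [-7.1, -1.3, 22.6]
grip_width: 0.004
```

```bash
python3 -m handwheel '[{"xyz":[0,0,1],"angular":[0,0,0]},{"xyz":[0,0,2],"angular":[0,0,0]},{"xyz":[0,0,2],"angular":[0,0,0]},{"xyz":[0,0,1.5],"angular":[0,0,0]},{"xyz":[0,0,0],"angular":[0,0,0]}]'; python3 -m handwheel '[{"xyz":[0,0,-1.6],"angular":[0,0,0]},{"xyz":[0,0,-1],"angular":[0,0,0]},{"xyz":[0,0,-0.5],"angular":[0,0,0]}]'
```

```text
time: 7.92
position: [0.5673, 0.1403, 0.2645]
tool_rot: [-1.035, 1.281, 1.035]
ft_force: [0.7, 0.0, 0.5]
grip_width: 0.007
time: 8.17
position: [0.5677, 0.1413, 0.2307]
tool_rot: [-1.035, 1.278, 1.036]
ft_force: [1.7, 1.9, 7.3]
grip_width: 0.007
```

```bash
python3 -m handwheel '[{"xyz":[0,0,-0.3],"angular":[0,0,0]}]'
```

```text
time: 8.25
position: [0.5677, 0.1414, 0.2263]
tool_rot: [-1.035, 1.279, 1.036]
ft_force: [1.0, 0.1, 6.8]
grip_width: 0.003
```

```bash
python3 -m handwheel '[{"xyz":[0,0,-0.2],"angular":[0,0,0]}]'
```

```text
time: 8.33
position: [0.5678, 0.1414, 0.2238]
tool_rot: [-1.035, 1.279, 1.036]
ft_force: [-1.6, 0.2, 11.3]
grip_width: 0.007
```

```bash
python3 -m handwheel '[{"xyz":[0,0,-0.2],"angular":[0,0,0]}]'
```

```text
time: 8.42
position: [0.5678, 0.1414, 0.2221]
tool_rot: [-1.036, 1.279, 1.036]
ft_force: [-3.4, 0.1, 12.3]
grip_width: 0.002
```

```bash
python3 -m handwheel '[{"xyz":[0,0,-0.2],"angular":[0,0,0]}]'
```

```text
time: 8.5
position: [0.5678, 0.1413, 0.2206]
tool_rot: [-1.035, 1.278, 1.036]
ft_force: [-2.9, -0.3, 10.6]
grip_width: 0.006
```

```bash
python3 -m handwheel '[{"xyz":[0,0,-0.15],"angular":[0,0,0]}]'
```

```text
time: 8.58
position: [0.5678, 0.1413, 0.2198]
tool_rot: [-1.035, 1.278, 1.036]
ft_force: [-2.5, -0.0, 12.2]
grip_width: 0.006
```

Caps are going in again; watching for the firm point (expected z 0.213–0.221).

```bash
python3 -m handwheel '[{"xyz":[0,0,-0.15],"angular":[0,0,0]}]'
```

```text
time: 8.67
position: [0.5678, 0.1413, 0.2192]
tool_rot: [-1.035, 1.278, 1.036]
ft_force: [-2.0, -0.2, 11.5]
grip_width: 0.002
```

```bash
python3 -m handwheel '[{"xyz":[0,0,-0.15],"angular":[0,0,0]}]'
```

```text
time: 8.75
position: [0.5678, 0.1413, 0.2186]
tool_rot: [-1.036, 1.277, 1.036]
ft_force: [-1.8, 0.6, 11.1]
grip_width: 0.002
```

```bash
python3 -m handwheel '[{"xyz":[0,0,-0.15],"angular":[0,0,0]}]'
```

```text
time: 8.83
position: [0.5679, 0.1413, 0.2181]
tool_rot: [-1.035, 1.276, 1.036]
ft_force: [-2.3, 0.8, 12.5]
grip_width: 0.003
```

```bash
python3 -m handwheel '[{"xyz":[0,0,-0.2],"angular":[0,0,0]}]'
```

```text
time: 8.92
position: [0.5679, 0.1412, 0.2173]
tool_rot: [-1.035, 1.276, 1.036]
ft_force: [-3.6, 0.2, 14.1]
grip_width: 0.01
```

```bash
python3 -m handwheel '[{"xyz":[0,0,-0.2],"angular":[0,0,0]}]'
```

```text
time: 9.0
position: [0.5679, 0.1412, 0.2167]
tool_rot: [-1.035, 1.275, 1.037]
ft_force: [-3.4, -0.1, 15.6]
grip_width: 0.005
```

```bash
python3 -m handwheel '[{"xyz":[0,0,-0.2],"angular":[0,0,0]}]'
```

```text
time: 9.08
position: [0.5679, 0.1412, 0.2163]
tool_rot: [-1.035, 1.274, 1.037]
ft_force: [-4.1, 0.4, 15.1]
grip_width: 0.006
```

```bash
python3 -m handwheel '[{"xyz":[0,0,-0.25],"angular":[0,0,0]}]'
```

```text
time: 9.17
position: [0.568, 0.1412, 0.2156]
tool_rot: [-1.035, 1.273, 1.037]
ft_force: [-4.2, 0.3, 17.3]
grip_width: 0.006
```

```bash
python3 -m handwheel '[{"xyz":[0,0,-0.23],"angular":[0,0,0]}]'
```

```text
time: 9.25
position: [0.5679, 0.1412, 0.2152]
tool_rot: [-1.034, 1.272, 1.037]
ft_force: [-5.1, 0.2, 16.6]
grip_width: 0.004
```

```bash
python3 -m handwheel '[{"xyz":[0,0,1],"angular":[0,0,0]},{"xyz":[0,0,2],"angular":[0,0,0]},{"xyz":[0,0,2.5],"angular":[0,0,0]},{"xyz":[0,0,2.5],"angular":[0,0,0]},{"xyz":[1,-0.7,0.3],"angular":[0,0,0]}]'; python3 -m handwheel '[{"xyz":[2,-1.5,0],"angular":[0,0,0]},{"xyz":[2,-1.5,0],"angular":[0,0,0]},{"xyz":[1.8,-1.1,0],"angular":[0,0,0]},{"xyz":[0.3,-0.2,0],"angular":[0,0,0]}]'
```

```text
time: 9.67
position: [0.5746, 0.1336, 0.2952]
tool_rot: [-1.036, 1.281, 1.042]
ft_force: [1.6, 0.6, 1.0]
grip_width: 0.004
time: 10.0
position: [0.6366, 0.0865, 0.2891]
tool_rot: [-1.038, 1.289, 1.045]
ft_force: [-0.6, 0.7, -0.9]
grip_width: 0.005
```

```bash
python3 -m handwheel '[{"xyz":[0.1,0.4,0],"angular":[0,0,0]},{"xyz":[0,0,0],"angular":[0,0,0]}]'; python3 - <<'E'
from h import *
for n in ("scene","top","wrist"):
    i=get_image(n); print(n,[b[0] for b in blob(i,"g")][:1],proj(i,[.6352,.0909,.231]),proj(i,get_state()["position"]))
    if n=="scene": cv2.imwrite("pics/s4.png",cv2.resize(i["pixels"][120:270,220:370],None,fx=4,fy=4,interpolation=cv2.INTER_CUBIC))
    if n=="wrist": cv2.imwrite("pics/w4.png",i["pixels"])
E
```

```text
time: 10.17
position: [0.6369, 0.0883, 0.2844]
tool_rot: [-1.035, 1.299, 1.045]
ft_force: [-0.3, 0.8, 0.5]
grip_width: 0.008
scene [array([309.96825397, 183.41269841])] [309.71961034 182.40057716] [311.04183037 169.9582302 ]
top [] [205.97316572 157.491627  ] [204.27848528 153.40787339]
wrist [array([256.68938401, 206.99934469])] [256.18601283 209.22372619] [254.43509359 246.68976785]
```

View pics/s4.png

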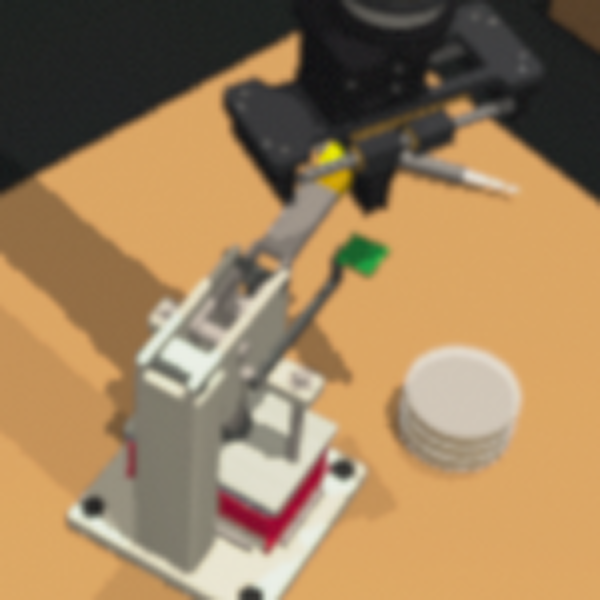

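View pics/w4.png

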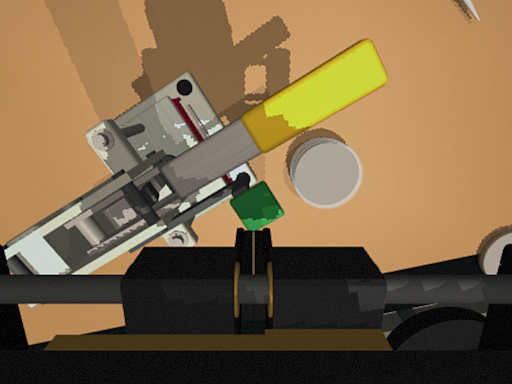

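```bash
python3 -m handwheel '[{"xyz":[0.05,0.3,-1.5],"angular":[0,0,0]},{"xyz":[0,0,-1.5],"angular":[0,0,0]},{"xyz":[0,0,-1],"angular":[0,0,0]},{"xyz":[0,0,-0.5],"angular":[0,0,0]}]';python3 -m handwheel '[{"xyz":[0,0,-0.7],"angular":[0,0,0]},{"xyz":[0,0,-0.6],"angular":[0,0,0]}]'
```

```text
time: 10.65
position: [0.636, 0.0953, 0.2423]
tool_rot: [-1.038, 1.288, 1.048]
ft_force: [-0.3, 0.5, -1.1]
grip_width: 0.005
time: 10.82
position: [0.6355, 0.0968, 0.2295]
tool_rot: [-1.039, 1.285, 1.05]
ft_force: [-3.0, 1.6, 4.2]
grip_width: 0.007
```

```bash
python3 -m handwheel '[{"xyz":[0,-0.3,-0.6],"angular":[0,0,0]},{"xyz":[0,-0.1,-0.6],"angular":[0,0,0]},{"xyz":[0,0,-0.5],"angular":[0,0,0]}]'
```

```text
time: 11.07
position: [0.6358, 0.097, 0.2139]
tool_rot: [-1.038, 1.278, 1.055]
ft_force: [-0.7, 1.0, 1.7]
grip_width: 0.003
```

```bash
python3 -m handwheel '[{"xyz":[0,0,-0.4],"angular":[0,0,0]},{"xyz":[0,0,-0.3],"angular":[0,0,0]}]'
```

```text
time: 11.23
position: [0.6359, 0.0977, 0.207]
tool_rot: [-1.038, 1.276, 1.055]
ft_force: [-4.4, 0.8, 15.1]
grip_width: 0.007
```

At the tab's stop; hold and look.

```bash
python3 -m handwheel '[{"xyz":[0,0,-0.1],"angular":[0,0,0]},{"xyz":[0,0,-0.1],"angular":[0,0,0]},{"xyz":[0,0,-0.1],"angular":[0,0,0]},{"xyz":[0,0,-0.1],"angular":[0,0,0]},{"xyz":[0,0,-0.1],"angular":[0,0,0]}]';python3 -m handwheel '[{"xyz":[0,0,-0.1],"angular":[0,0,0]},{"xyz":[0,0,-0.1],"angular":[0,0,0]},{"xyz":[0,0,-0.1],"angular":[0,0,0]},{"xyz":[0,0,-0.1],"angular":[0,0,0]},{"xyz":[0,0,-0.1],"angular":[0,0,0]}]'; python3 - <<'E'
from h import *
i=get_image("scene"); cv2.imwrite("pics/s5.png",cv2.resize(i["pixels"][120:270,220:370],None,fx=4,fy=4,interpolation=cv2.INTER_CUBIC))
E
```

```text
time: 11.65
position: [0.6358, 0.0976, 0.208]
tool_rot: [-1.037, 1.273, 1.055]
ft_force: [-3.7, 1.1, 5.7]
grip_width: 0.008
time: 12.07
position: [0.6359, 0.0976, 0.2079]
tool_rot: [-1.035, 1.27, 1.055]
ft_force: [-2.4, 2.4, 6.0]
grip_width: 0.007
```

View pics/s5.png

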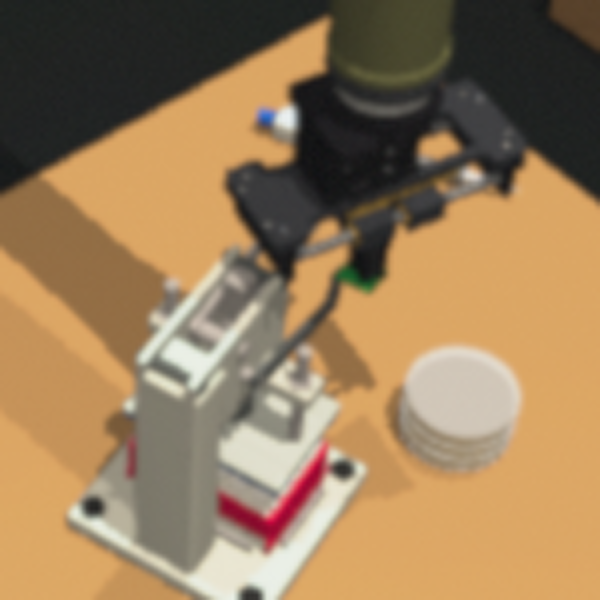

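```bash
python3 -m handwheel '[{"xyz":[0,0,0.8],"angular":[0,0,0]},{"xyz":[0,0,1.5],"angular":[0,0,0]},{"xyz":[0,0,2.5],"angular":[0,0,0]},{"xyz":[0,0,3.5],"angular":[0,0,0]},{"xyz":[0,0,3.5],"angular":[0,0,0]}]'; python3 -m handwheel '[{"xyz":[-1,2,2],"angular":[0,0,0]},{"xyz":[-2,3.5,1],"angular":[0,0,0]},{"xyz":[-2,3.5,0],"angular":[0,0,0]},{"xyz":[-2,3.5,0],"angular":[0,0,0]},{"xyz":[-2,3.5,0],"angular":[0,0,0]}]'; python3 -m handwheel '[{"xyz":[-2,3.5,0],"angular":[0,0,0]},{"xyz":[-2,3.5,0],"angular":[0,0,0]},{"xyz":[-2,3.5,0],"angular":[0,0,0]},{"xyz":[0,0,0],"angular":[0,0,0]},{"xyz":[0,0,0],"angular":[0,0,0]}]'; python3 - <<'E'
from h import *
s=get_image("scene");t=get_image("top")
for im in (s,t): print([blob(im,c)[0][0] for c in "yg"])
a=s["pixels"][140:280,230:360]; b=cv2.imread("pics/scene0.png")[140:280,230:360]
cv2.imwrite("pics/s6.png",cv2.resize(np.hstack([b,a]),None,fx=3,fy=3,interpolation=cv2.INTER_CUBIC))
a=t["pixels"][125:225,150:300]; b=cv2.imread("pics/top0.png")[125:225,150:300]
cv2.imwrite("pics/t6.png",cv2.resize(np.hstack([b,a]),None,fx=2.6,fy=2.6,interpolation=cv2.INTER_CUBIC))
E
```

```text
time: 12.53
position: [0.6323, 0.0924, 0.321]
tool_rot: [-1.034, 1.289, 1.055]
ft_force: [-0.2, 0.4, 0.3]
grip_width: 0.002
time: 12.95
position: [0.5493, 0.2377, 0.3634]
tool_rot: [-1.026, 1.289, 1.012]
ft_force: [0.5, 0.8, 0.4]
grip_width: 0.004
time: 13.37
position: [0.4816, 0.3542, 0.3641]
tool_rot: [-1.033, 1.282, 1.019]
ft_force: [0.7, -0.8, -0.4]
grip_width: 0.007
[array([307.40825688, 156.12844037]), array([309.91139241, 183.16455696])]
[array([185.01329787, 184.25265957]), array([206.17117117, 157.79279279])]
```

View pics/s6.png

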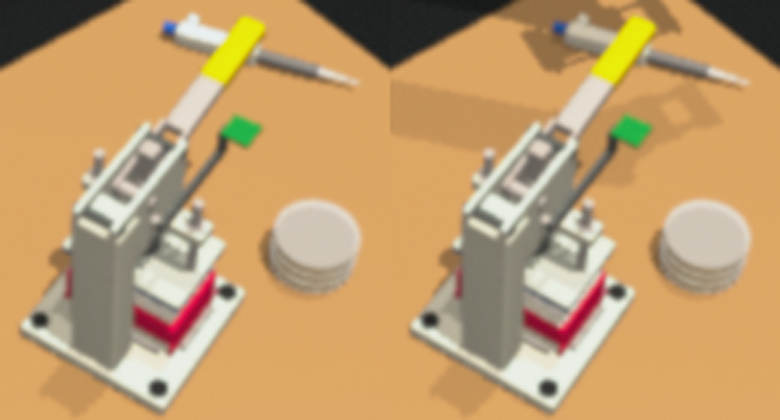

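View pics/t6.png

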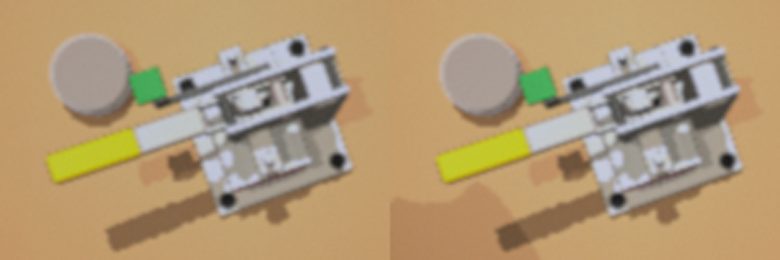

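```bash
python3 - <<'E'
from h import *
s=get_image("scene"); a=s["pixels"][210:265,265:310]; b=cv2.imread("pics/scene0.png")[210:265,265:310]
cv2.imwrite("pics/s7.png",cv2.resize(np.hstack([b,a]),None,fx=8,fy=8,interpolation=cv2.INTER_CUBIC))
w=get_image("wrist"); cv2.imwrite("pics/w7.png",w["pixels"])
E
```

```text
(no output)
```

View pics/s7.png

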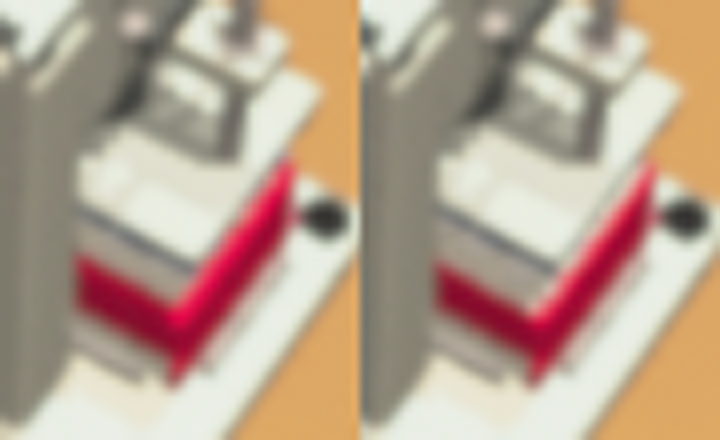

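View pics/w7.png

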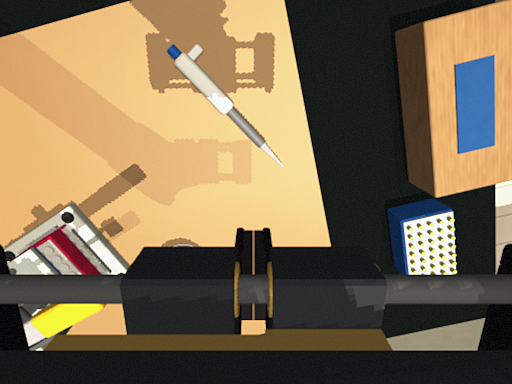

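```bash
python3 -c "
from bench import *
print(close_job())"
```

```text
the job is handed in; nothing more can be done
None
```

I worked the press and handed the job in at about 13.5 s of the 51 s allowed. The hand-in gave no verdict.

**Pressing:** I made four full strokes to the lower stop, letting the lever right back up each time. On the fifth stroke the lever went firm about 13–15 mm above its lowest point. Force rose from 12.5 N to about 17 N over 3 mm, and I stopped there.

**Release:** I held the green tab at its stop for about 0.9 s. The platen rose, I let go, and I backed the arm clear.

**Final checks:**
- **Platen:** it looks level with where it started. Five strokes to get the caps home suggests it started fully up.
- **Lever and tab:** both are back at their rest positions to within a fraction of a pixel.
- **Rack and nearby items:** the rack, dishes and pipette look unmoved. I did not check the burner and bottle again, but the arm never went near them.
- **Caps:** the mat's edge is partly hidden, so I did not measure its height. That it is home rests on the firm feel, plus the final picture showing the mat lower on the rack.

**Two things that disagreed:**
- **Tab position:** the tab measured about 13 mm nearer the paddle along the lever than the given figures, so I used the measured position.
- **Force at the stop:** on full strokes the force reached 22–41 N, but only at the lower stop, where more push does no harm.

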